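# Close the stop on a rebated block and hold it pressed into the jig

## Robot

A 7-joint arm with a two-finger parallel gripper is mounted at the origin on the work surface. World frame = base frame: x ahead of the robot, y to its left, z up, the work surface at z = 0. Lengths are in mm, angles in degrees, forces in N, time in s.
With the tool pointing down it reaches from about 425 to 875 mm from the base axis. Payload 4.7 kg.
Tool frame: the origin (TCP) lies midway between the tips of the shut fingers; the grasp point (between the pads) lies 19 mm behind it; z points along the fingers, y is the line along which they close (so a half turn about z gives the same grasp; the last joint's range is limited). The gripper opens to 87 mm and grips with 3 to 60 N. Pads are 19 mm wide; open, the fingers measure 117 mm over their backs; the gripper's body (75 mm by 190 mm) begins 51 mm behind the grasp point.
Start: joints at [76.725, 18.392, -4.016, 83.108, 1.295, 78.541, -3.26], TCP at [158.144, -630.491, 200.587] pointing down, gripper open.
Joint ranges: [-163.93, 163.93], [-17.29, 119.83], [-79.2, 71.16], [3.27, 140.29], [-89.18, 269.18], [5.43, 117.66], [-154.24, 154.24]. Speed limits (degrees/s): [147.25, 147.25, 180, 180, 180, 180, 180].

## Interface

Orientations are given as [roll, pitch, yaw] about the fixed x, y, z axes, in that order (R = Rz(yaw) Ry(pitch) Rx(roll)).
In Python, from bench import sensors, camera, order gives the robot as it stands. The module is installed in compiled form; this text tells all that it offers.
- The arm moves only by the tool arm_command, never from a script. Its argument "motion" is a list of rows, each a list of 7 numbers: the turn, a rotation vector about the tool's x, y, z in rad, then the shift along the tool's x, y, z in units of 50 mm (1.0 is 50 mm), then the closure, from -1 (fully open) to 1 (shut). A call has 1 to 20 rows; each row shifts and turns the commanded pose from where the row before left it, along the tool's axes as they then stand; what a row does not reach is not made up. A row lasts 1/8 s, in which the tool goes at most 62.5 mm and 10.7 degrees, less where a joint would pass 70% of its speed; a pose out of reach is approached as far as the arm can. A call is refused whole if a number of a shift passes 1 or a number of a turn 0.188, either way. A call with a gripper value outside its range is refused whole. The fingers move at their own pace and stop on an object; "squeeze" is the grip in N (left out, the last holds). Time passes only in rows, so rows that do not move let the fingers close. It gives the time, the measured TCP pose, the force, the opening and the grip force at its end, in the units of the state.
- sensors.get_obs(): the state, without advancing time (a new reading comes with each control period).
- camera(name): name is "side" or "top"; returns a dict with "pixels" (420x560x3 uint8, blue, green, red), "vfov" (degrees; the focal length in pixels is half the picture's height over the tangent of half this angle, whatever the lens; pixels are square), "cx", "cy" (the principal point, pixels), "rvec" (rotation vector, rad) and "tvec" (3), from world to camera coordinates, as OpenCV has them. Camera axes: x right, y down, z forward; pixel columns grow to the right and rows downward; lengths in mm; the calibration is good to about 2 mm. A picture is of the moment at which its call begins. There is no depth.
- order.job_done(): hands the job in; it is judged then, once.
The state is a dict: "time_s": time; "q": joint angles; "joint_vel": joint speeds; "joint_efforts": joint torques, N m; "tcp_pos": TCP position; "tool_rot": TCP orientation; "force": force on the tool from outside, world axes, zero at the start; "moment": the same for the moment, N m; "width": finger opening in mm; "grip_force": force on a finger pad.
Only numpy, scipy, OpenCV 4.12 (cv2) and the standard library are available. Lean on these libraries where they do the work, as an engineer would, in place of code of your own. Each camera call takes 0.05 s, during which the arm holds its last target. There are 200 camera calls.

## Task

Lay the dark stepped hardwood block flat on the jig's white bed, between the end block and the blue sliding stop, tall side towards the aluminium fence, and let go of it; then slide the stop shut, snug against the block. Last, press the block with one diagonal push, back against the fence and down on the bed at once, square and firmly (about 15 newtons each way), and finish while still holding that push. Leave the brush, the plain block and the white tub where they are.

Things in the scene. Friction and masses are not known exactly. Their poses are not given: they have to be found in the camera images.
- work: Loose dark hardwood block with a step along its length (tread lighter brown), about 0.2 kg. Footprint 58 (own x) by 110 (own y); low half, own x -29 to +5, 22 high; tall half, own x +5 to +29 (24 thick), 45 high. Origin: centre of the underside; z up; +x points from the low step to the tall side and starts within 35 degrees of straight away from the robot. Sizes in mm.
- step_corner (a point): Inner corner of the block's step, middle of its length: where the flat tread (34 deep, 22 above the underside) meets the upright face of the tall half (23 high). At own x +5, y 0, z 22 of the block; same axes as the block. Sizes in mm.
- work_back (a point): Lower edge of the block's flat back face (tall side), middle of its length: own x +29, y 0, z 0 of the block; same axes as the block. Sizes in mm.
- jig: Press jig fixed to the bench: white bed on cleats, aluminium fence along its far side, fixed wooden end block on its left, blue sliding stop on its right. Origin: centre of its underside, at bench height; x to the fence, y to the end block, z up. The bed's top is 30 above the bench, from x -85 to the fence's face at x +60, y -125 to +125. Sizes in mm.
- bed: The jig's bed of slick white laminate (friction about 0.3), 170 by 250 by 18; origin at the centre of its underside, 12 above the bench; axes as the jig. Its top is 18 above this origin. Sizes in mm.
- fence: Smooth aluminium fence (friction about 0.3) fixed along the far side of the bed, 25 thick (x), 250 long (y), 40 high above the bed; origin at the centre of its underside, at bed height; axes as the jig. The face towards the robot is at its own x -12.5. Sizes in mm.
- fence_foot (a point): Middle of the line where the fence's face meets the bed's top: jig x +60, y 0, z 30. Axes as the jig: x into the fence, y to the end block, z up. Sizes in mm.
- end_block: Wooden end block fixed on the bed, 100 (x) by 30 (y) by 30 high; origin at the centre of its underside, at jig x +10, y +110, bed height. Its inner face is at jig y +95. Sizes in mm.
- stop (a joint): Blue sliding stop, 100 (x) by 25 (y) by 30 high, on the bed from jig x -40 to +60. Value in m, 0 (fully open, right) to 0.08, along the jig's +y; starts at 0 to 0.03. At value q its inner face is at jig y = -0.085 + q; at 0.070 the space to the end block is just the block's 110 length. About 3 N of friction; stays where left. Sizes in mm.
- stop_grip (a point): Grip point of the stop: on the axis of the yellow post, 18 by 18, on top of the stop; the post stands from 30 to 68 above the bed, this point is 53 above the bed, at jig x +10 and at the stop's middle in y (12.5 behind its inner face). Axes as the jig. Sizes in mm.
- brush: Bystander: flat paint brush, about 140 long, 40 wide, 14 high, lying along its own x; origin under it near its middle. Sizes in mm.
- plain_block: Bystander: plain rectangular lighter wooden block, 50 by 90 by 25 high, without a step; origin at the centre of its underside. Sizes in mm.
- white_tub: Bystander: open white plastic tub, 100 across, 75 high; origin at the centre of its underside. Sizes in mm.
Not all that is in view belongs to the job. What is shaped like the work but orange is not meant.

How it is judged:
By the outcome, as a careful person would: the job done as asked, in the order asked, and still so for the second after the job is handed in, while the arm keeps its last pose, push and grip.
It also fails if it takes over 59 s, if anything falls off the work surface, if the arm or the gripper's body presses on something with over 40 N, if the wrist force passes 120 N, or if a joint passes its speed limit or range.

## Working session

There is one attempt and no reset: what is moved stays moved. The work goes in short steps, Python scripts to look and compute and a tool call to move; the robot and the scene stay as the last step left them, time stands still between calls to the robot, and variables do not carry over. Pictures are saved under pics/ and viewed, at most 10 in all, crops included, and the job is handed in when it is done.

Besides the shell and the picture viewer there is one more tool, called after "Request:" as name([rows], argument=value, ...), one row to a line, values as JSON. arm_command: Moves the arm, as the interface text tells. Its arguments: {"type":"object","properties":{"motion":{"type":"array","items":{"type":"array","items":{"type":"number"}}},"squeeze":{"type":"number"}},"required":["motion"]}

```bash
mkdir -p pics; cat > h.py <<'E'
import numpy as np, cv2
from bench import sensors, camera, order
from scipy.spatial.transform import Rotation as Ro
def shot(n,f):
    c=camera(n); cv2.imwrite('pics/'+f+'.png',c['pixels']); np.savez('pics/'+f+'.npz',**c); return c
def ray(c,u,v):
    f=c['pixels'].shape[0]/2/np.tan(np.radians(float(c['vfov']))/2)
    R=cv2.Rodrigues(np.array(c['rvec'],float))[0]; t=np.array(c['tvec'],float).ravel()
    return -R.T@t, R.T@np.array([(u-c['cx'])/f,(v-c['cy'])/f,1.])
def atz(c,u,v,z):
    o,d=ray(c,u,v); return o+d*(z-o[2])/d[2]
def proj(c,P):
    f=c['pixels'].shape[0]/2/np.tan(np.radians(float(c['vfov']))/2)
    K=np.array([[f,0,c['cx']],[0,f,c['cy']],[0,0,1.]],float)
    return cv2.projectPoints(np.array(P,float).reshape(-1,1,3),np.array(c['rvec'],float),np.array(c['tvec'],float),K,None)[0].reshape(-1,2)
E
python3 - <<'E'
from h import *
for n in('top','side'):
    c=shot(n,n+'0'); print(n,c['vfov'],c['cx'],c['cy'],ray(c,c['cx'],c['cy']), [k for k in c])
print(sensors.get_obs())
E
```

```text
top 48.02089521672528 274.7044841507366 212.33480805472698 (array([ 437.93917425,   49.87614378, 1194.68320514]), array([ 0.14109332, -0.00516173, -0.98998284])) ['pixels', 'vfov', 'cx', 'cy', 'rvec', 'tvec']
side 49.82486807585011 280.9906767437099 205.29723889827946 (array([541.88370681, 795.77670322, 709.02221005]), array([ 0.04963532, -0.78357358, -0.61931316])) ['pixels', 'vfov', 'cx', 'cy', 'rvec', 'tvec']
{'time_s': 0.1, 'q': array([76.72297892, 18.43573999, -4.01416901, 83.16785132,  1.29393006,
       78.54204452, -3.26159437]), 'joint_vel': array([-0.06259862, -0.06342883,  0.01049669, -0.22852137, -0.00533472,
       -0.00116482,  0.08958279]), 'joint_efforts': array([-2.09944765e-04, -4.92569840e+01, -4.05855132e-01, -3.13401318e+01,
       -6.41035382e-02,  3.93830391e-02,  7.17072635e-05]), 'tcp_pos': array([ 157.99352009, -629.9477606 ,  199.56075846]), 'tool_rot': array([-1.79899532e+02,  4.89982470e-03,  1.40835179e+01]), 'force': array([-0.04833158, -0.52311826, -0.21191652]), 'moment': array([-0.00096005, -0.05783162, -0.04214187]), 'grip_force': 0.0, 'width': 86.97842688412457}
```

View pics/top0.png

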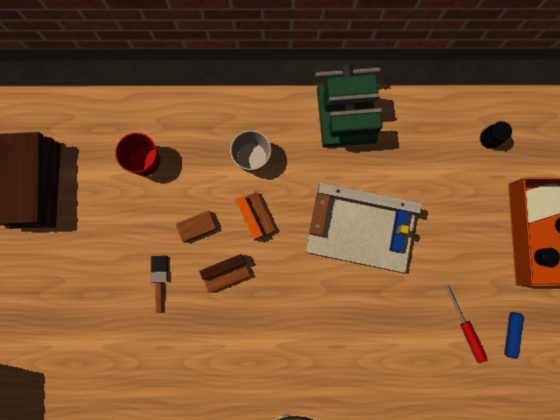

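View pics/side0.png

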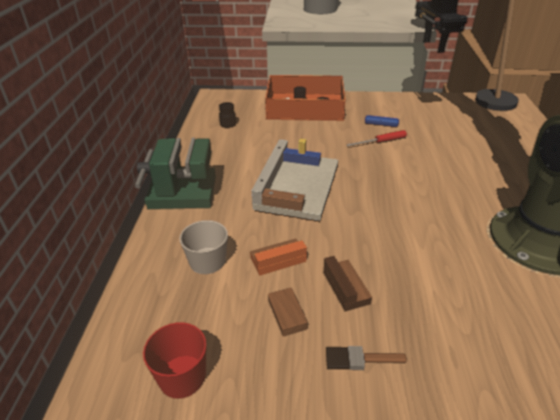

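```bash
python3 - <<'E'
import cv2,numpy as np
t=cv2.imread('pics/top0.png');s=cv2.imread('pics/side0.png')
def crop(im,x,y,w,h,k):
    o=cv2.resize(im[y:y+h,x:x+w],None,fx=k,fy=k,interpolation=cv2.INTER_CUBIC)
    o=np.clip(o.astype(float)*1.5,0,255).astype('uint8')
    for i in range(0,w,10):
        cv2.line(o,(i*k,0),(i*k,6),(0,255,255),1); cv2.putText(o,str(x+i),(i*k,16),0,.33,(0,255,255),1)
    for i in range(0,h,10):
        cv2.line(o,(0,i*k),(6,i*k),(0,255,255),1); cv2.putText(o,str(y+i),(8,i*k+4),0,.33,(0,255,255),1)
    return o
cv2.imwrite('pics/c1.png',crop(t,300,178,125,98,6))
cv2.imwrite('pics/c2.png',np.hstack([crop(t,195,248,57,50,7),crop(s,320,252,57,60,7)[:350]]))
E
```

```text
(no output)
```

View pics/c1.png

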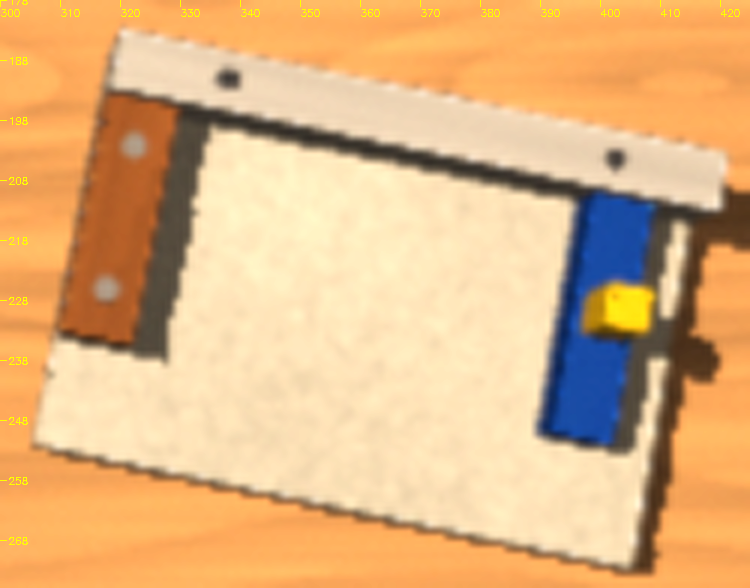

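View pics/c2.png

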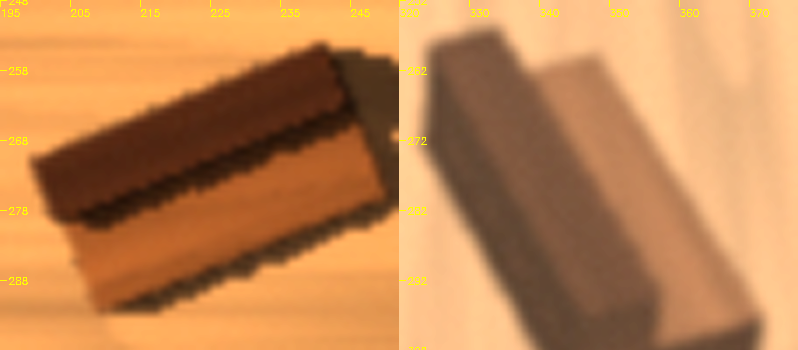

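The top view shows three block candidates: the plain block (197,226), the orange stepped block (256,216) and the dark stepped block with a lighter tread (226,273). The dark one fits, and the crop confirms it: its tall dark half faces away from the robot. The jig is at about (362,230), with the stop near open at (400,222).

```bash
cat > fit.py <<'E'
from h import *
from scipy.optimize import least_squares
c=dict(np.load('pics/top0.npz')); 
def px(l,x0,y0,k): return (np.array(l,float)+.5)/k-.5+[x0,y0]
def T(p,L): 
    a=np.radians(p[2]); L=np.array(L,float); return np.c_[L[:,0]*np.cos(a)-L[:,1]*np.sin(a)+p[0],L[:,0]*np.sin(a)+L[:,1]*np.cos(a)+p[1],L[:,2]]
J=[[85,125,70],[85,-125,70],[60,-125,70],[60,125,70],[-85,125,30],[-85,-125,30],[60,95,60],[-40,95,60],[-40,125,60]]
Jp=px([[120,29],[727,153],[721,211],[107,92],[33,446],[635,571],[179,106],[133,346],[56,330]],300,178,6)
S=lambda q:[[60,-110+q,60],[-40,-110+q,60],[-40,-85+q,30]]
Sp=px([[655,200],[613,447],[541,435]],300,178,6)
f=lambda p:(proj(c,np.r_[T(p,J),T(p,S(p[3]))])-np.r_[Jp,Sp]).ravel()
r=least_squares(f,[440,-150,-10,10]); print('jig',r.x.round(2)); print(r.fun.reshape(-1,2).round(1).tolist())
W=[[29,55,45],[29,-55,45],[5,55,45],[5,-55,45],[-29,55,22],[-29,-55,22]]
Wp=px([[32,158],[326,43],[53,220],[355,108],[100,313],[388,196]],195,248,7)
g=lambda p:(proj(c,T(p,W))-Wp).ravel()
r=least_squares(g,[350,100,20]); print('work',r.x.round(2)); print(r.fun.reshape(-1,2).round(1).tolist())
# side check
s=dict(np.load('pics/side0.npz')); print(proj(s,T(r.x,W)).round(1).tolist())
E
python3 fit.py
```

```text
jig [ 562.67 -170.45  -11.77    7.71]
[[-0.0, -0.0], [0.2, -0.4], [-0.4, -0.0], [0.2, -0.6], [0.0, 0.0], [-0.3, -0.4], [-0.1, 0.2], [-0.1, 0.2], [0.6, 0.4], [0.2, 0.6], [0.5, -0.3], [-0.8, 0.4]]
work [454.3  166.1   21.05]
[[-0.2, -0.2], [0.3, -0.3], [0.2, 0.3], [-0.3, -0.3], [-0.4, 0.1], [0.4, 0.4]]
[[343.7, 296.6], [321.8, 257.3], [355.3, 293.5], [332.6, 254.7], [370.1, 297.1], [346.7, 258.9]]
```

```bash
cat >> h.py <<'E'
JIG=np.array([562.67,-170.45]); JA=-11.77
def j2w(x,y):
    a=np.radians(JA); return JIG+[x*np.cos(a)-y*np.sin(a),x*np.sin(a)+y*np.cos(a)]
def w2j(p):
    a=np.radians(JA); d=np.array(p[:2])-JIG; return [d[0]*np.cos(a)+d[1]*np.sin(a),-d[0]*np.sin(a)+d[1]*np.cos(a)]
def plan(pts,pos=None,yaw=None,step=42):
    o=sensors.get_obs(); pos=o['tcp_pos'] if pos is None else np.array(pos,float); yaw=o['tool_rot'][2] if yaw is None else yaw
    R=Ro.from_euler('xyz',[180,0,yaw],degrees=True)
    for p in pts:
        d=R.inv().apply(np.array(p)-pos)/50; n=max(1,int(np.ceil(np.linalg.norm(d)*50/step)))
        print('to',np.round(p,1),n,'rows of',(d/n).round(3)); pos=np.array(p,float)
def st():
    o=sensors.get_obs(); print({k:np.round(o[k],2).tolist() for k in('time_s','tcp_pos','tool_rot','force','moment','width','grip_force')},'jig',np.round(w2j(o['tcp_pos']),1))
E
python3 - <<'E'
from h import *
print('yaw',sensors.get_obs()['tool_rot'][2])
plan([[560,-300,200],[560,0,200],[454.3,166.1,200]],step=45)
E
```

```text
yaw 14.083517884749096
to [ 560 -300  200] 12 rows of [ 0.784 -0.37  -0.001]
to [560   0 200] 7 rows of [ 0.209 -0.831 -0.   ]
to [454.3 166.1 200. ] 5 rows of [-0.248 -0.747 -0.   ]
```

Request:
arm_command([
  [0,0,0,0.784,-0.37,0,-1],
  [0,0,0,0.784,-0.37,0,-1],
  [0,0,0,0.784,-0.37,0,-1],
  [0,0,0,0.784,-0.37,0,-1],
  [0,0,0,0.784,-0.37,0,-1],
  [0,0,0,0.784,-0.37,0,-1],
  [0,0,0,0.784,-0.37,0,-1],
  [0,0,0,0.784,-0.37,0,-1],
  [0,0,0,0.784,-0.37,0,-1],
  [0,0,0,0.784,-0.37,0,-1],
  [0,0,0,0.784,-0.37,0,-1],
  [0,0,0,0.784,-0.37,0,-1],
  [0,0,0,0.21,-0.83,0,-1],
  [0,0,0,0.21,-0.83,0,-1],
  [0,0,0,0.21,-0.83,0,-1],
  [0,0,0,0.21,-0.83,0,-1],
  [0,0,0,0.21,-0.83,0,-1],
  [0,0,0,0.21,-0.83,0,-1],
  [0,0,0,0.21,-0.83,0,-1],
])

```text
time_s: 2.48
tcp_pos: [560.5, 0.3, 200.1]
tool_rot: [180.0, 0.0, 14.1]
force: [0.9, -0.3, 0.7]
width: 87.1
grip_force: 0.0
```

Request:
arm_command([
  [0,0,0,-0.25,-0.75,0,-1],
  [0,0,0,-0.25,-0.75,0,-1],
  [0,0,0,-0.25,-0.75,0,-1],
  [0,0,0,-0.25,-0.75,0,-1],
  [0,0,0,-0.25,-0.75,0,-1],
  [0,0,-0.169,0,0,0,-1],
  [0,0,-0.169,0,0,0,-1],
  [0,0,-0.169,0,0,0,-1],
  [0,0,-0.169,0,0,0,-1],
  [0,0,-0.169,0,0,0,-1],
  [0,0,-0.169,0,0,0,-1],
  [0,0,-0.169,0,0,0,-1],
  [0,0,-0.169,0,0,0,-1],
  [0,0,-0.169,0,0,0,-1],
  [0,0,-0.17,0,0,0,-1],
  [0,0,0,0,0,0,-1],
])

```text
time_s: 4.47
tcp_pos: [454.4, 165.5, 200.2]
tool_rot: [-180.0, 0.0, 110.9]
force: [-0.3, -0.3, 0.9]
width: 87.3
grip_force: 0.0
```

```bash
python3 - <<'E'
from h import *
st(); plan([[454.3,166.1,80],[454.3,166.1,6]])
E
```

```text
{'time_s': 4.47, 'tcp_pos': [454.44, 165.52, 200.2], 'tool_rot': [-179.96, 0.0, 110.87], 'force': [-0.28, -0.25, 0.94], 'moment': [-0.03, -0.13, 0.01], 'width': 87.28, 'grip_force': 0.0} jig [-174.5  306.8]
to [454.3 166.1  80. ] 3 rows of [0.004 0.001 0.801]
to [454.3 166.1   6. ] 2 rows of [ 0.   -0.    0.74]
```

Request:
arm_command([
  [0,0,0,0,0,0.8,-1],
  [0,0,0,0,0,0.8,-1],
  [0,0,0,0,0,0.8,-1],
  [0,0,0,0,0,0.4,-1],
  [0,0,0,0,0,0.4,-1],
  [0,0,0,0,0,0.4,-1],
  [0,0,0,0,0,0.28,-1],
  [0,0,0,0,0,0,-1],
])

```text
time_s: 5.48
tcp_pos: [453.8, 165.4, 5.6]
tool_rot: [-179.9, -0.0, 110.9]
force: [-0.1, -0.9, 0.3]
width: 86.9
grip_force: 0.0
```

Request:
arm_command([
  [0,0,0,0,0,0,0],
  [0,0,0,0,0,0,0.3],
  [0,0,0,0,0,0,0.5],
  [0,0,0,0,0,0,0.6],
  [0,0,0,0,0,0,0.7],
  [0,0,0,0,0,0,1],
  [0,0,0,0,0,0,1],
], squeeze=20)

```text
time_s: 6.35
tcp_pos: [455.3, 165.8, 6.8]
tool_rot: [179.9, 0.0, 111.0]
force: [1.8, 0.6, 0.4]
width: 24.7
grip_force: 0.9
```

```bash
python3 - <<'E'
from h import *
st()
t=shot('top','top1')['pixels'];s=shot('side','side1')['pixels']
cv2.imwrite('pics/c3.png',np.hstack([cv2.resize(t[220:320,180:280],None,fx=4,fy=4),cv2.resize(s[220:320,290:390],None,fx=4,fy=4)]))
E
```

```text
{'time_s': 6.35, 'tcp_pos': [455.32, 165.85, 6.8], 'tool_rot': [179.93, 0.0, 110.97], 'force': [1.82, 0.61, 0.38], 'moment': [0.17, -0.54, 0.02], 'width': 24.75, 'grip_force': 0.91} jig [-173.7  307.3]
```

View pics/c3.png

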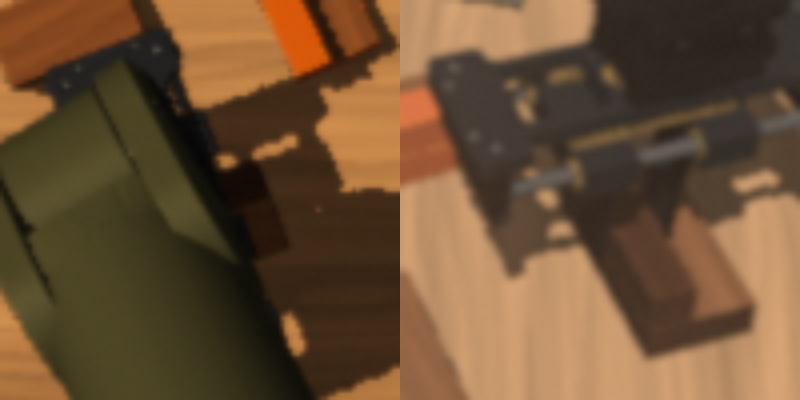

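The crop shows the fingers around the block, but the opening reads 24.7 mm, which matches the tall half rather than the full 58 mm. I'll let the fingers settle and look closer.

Request:
arm_command([
  [0,0,0,0,0,0,1],
  [0,0,0,0,0,0,1],
])

```text
time_s: 6.7
tcp_pos: [455.2, 165.8, 6.8]
tool_rot: [179.9, 0.0, 111.0]
force: [2.7, 0.1, 1.5]
width: 23.8
grip_force: 20.0
```

```bash
python3 - <<'E'
from h import *
st()
s=shot('side','side2')['pixels']
o=cv2.resize(s[235:320,310:400],None,fx=7,fy=7,interpolation=cv2.INTER_CUBIC)
cv2.imwrite('pics/c4.png',np.clip(o.astype(float)*2,0,255).astype('uint8'))
E
```

```text
{'time_s': 6.7, 'tcp_pos': [455.24, 165.82, 6.78], 'tool_rot': [179.94, 0.0, 110.97], 'force': [2.7, 0.12, 1.54], 'moment': [0.2, -0.66, 0.0], 'width': 23.8, 'grip_force': 20.0} jig [-173.8  307.3]
```

View pics/c4.png

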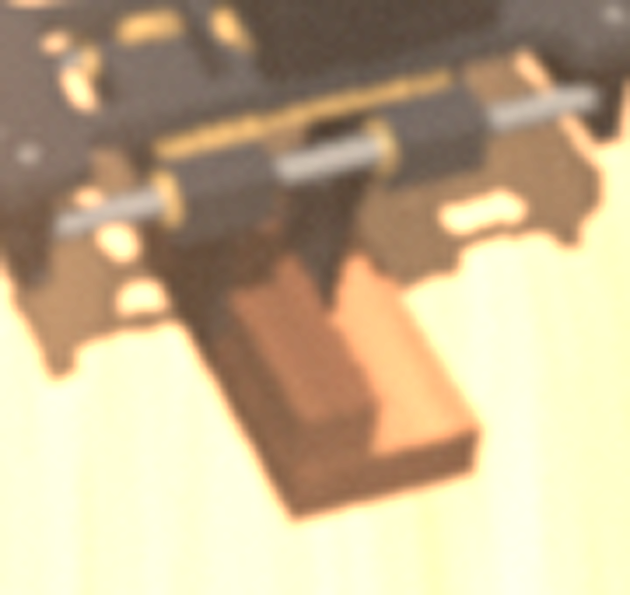

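The crop shows the fingers clamped on the tall half, with the front finger standing over the tread. I'll check the block's height and tilt from the visible corners.

```bash
cat > fit2.py <<'E'
from h import *
from scipy.optimize import least_squares
s=dict(np.load('pics/side2.npz'))
P=(np.array([[372,402],[295,440],[295,518],[480,432],[470,470],[375,452]],float)+.5)/7-.5+[310,235]-[2,1.2]
L=np.array([[5,55,45],[29,55,45],[29,55,0],[-29,55,22],[-29,55,0],[5,55,22]],float)
def M(p): return Ro.from_euler('ZYX',[p[3],p[4],p[5]],degrees=True).apply(L)+p[:3]
f=lambda p:np.r_[(proj(s,M(p))-P).ravel(),np.array([p[2]/20,p[4]/10,p[5]/10])]
r=least_squares(f,[440,160,0,21,0,0]); print(r.x.round(1)); print(r.fun[:-3].reshape(-1,2).round(1).tolist())
E
python3 fit2.py
```

```text
[434.9 137.9 -15.9  18.6   4.5  -4.9]
[[0.5, 1.1], [0.1, -1.1], [-0.9, 0.5], [0.2, -1.0], [0.7, -0.2], [-0.6, 0.6]]
```

```bash
python3 - <<'E'
from h import *
s=dict(np.load('pics/side2.npz'))
for z in(0,7,15,22,27,35): print(z,(proj(s,[[440,160,z],[444,161.5,z],[455,166,z]])+[2,1.2]).round(1).tolist())
# block if gripped at tall half: origin = tcp-17*dir
a=np.radians(21); o=np.array([455.2,165.8])-17*np.array([np.cos(a),np.sin(a)]); print(o)
for l in[[5,55,45],[29,55,0],[-29,55,22],[-29,55,0],[5,55,22]]:
    p=[o[0]+l[0]*np.cos(a)-l[1]*np.sin(a),o[1]+l[0]*np.sin(a)+l[1]*np.cos(a),l[2]]
    q=(proj(s,[p])[0]+[2,1.2]-[310,235]+.5)*7; print(l,q.round(0), (proj(s,[np.array(p)-[0,0,15]])[0]+[2,1.2]-[310,235]+.5)*7)
E
```

```text
0 [[352.8, 287.0], [350.9, 287.5], [345.6, 289.0]]
7 [[353.1, 284.7], [351.2, 285.2], [345.9, 286.6]]
15 [[353.4, 282.0], [351.5, 282.5], [346.2, 284.0]]
22 [[353.7, 279.7], [351.8, 280.2], [346.5, 281.6]]
27 [[353.9, 278.0], [352.0, 278.5], [346.6, 280.0]]
35 [[354.3, 275.3], [352.3, 275.8], [347.0, 277.2]]
[439.32913275 159.70774486]
[5, 55, 45] [388. 405.] [382.33777273 441.54671048]
[29, 55, 0] [293. 533.] [288.81008626 567.50437142]
[-29, 55, 22] [490. 431.] [483.63971899 465.97799254]
[-29, 55, 0] [481. 482.] [474.32504552 516.28841778]
[5, 55, 22] [379. 461.] [373.99142832 495.81940864]
```

Request:
arm_command([
  [0,0,0,0,0,-0.1,1],
  [0,0,0,0,0,-0.4,1],
  [0,0,0,0,0,-0.6,1],
  [0,0,0,0,0,-0.6,1],
  [0,0,0,0,0,-0.6,1],
  [0,0,0,0,0,-0.4,1],
  [0,0,0,0,0,-0.2,1],
  [0,0,0,0,0,0,1],
], squeeze=35)

```text
time_s: 7.75
tcp_pos: [454.3, 165.4, 151.3]
tool_rot: [-180.0, 0.0, 111.0]
force: [-0.1, -0.1, -1.8]
width: 23.7
grip_force: 35.0
```

```bash
python3 - <<'E'
from h import *
st(); s=shot('side','side3')['pixels']; shot('top','top3')
cv2.imwrite('pics/c5.png',np.clip(cv2.resize(s[180:310,290:420],None,fx=4.5,fy=4.5,interpolation=cv2.INTER_CUBIC).astype(float)*1.8,0,255).astype('uint8'))
t=j2w(18,35); print(t); plan([[t[0],t[1],151]],yaw=78.2,step=35)
E
```

```text
{'time_s': 7.75, 'tcp_pos': [454.33, 165.41, 151.32], 'tool_rot': [-179.96, 0.01, 110.96], 'force': [-0.13, -0.15, -1.83], 'moment': [-0.01, -0.13, 0.0], 'width': 23.73, 'grip_force': 35.0} jig [-174.6  306.7]
[ 587.43096006 -139.85760133]
to [ 587.4 -139.9  151. ] 10 rows of [-0.543  0.386 -0.001]
```

View pics/c5.png

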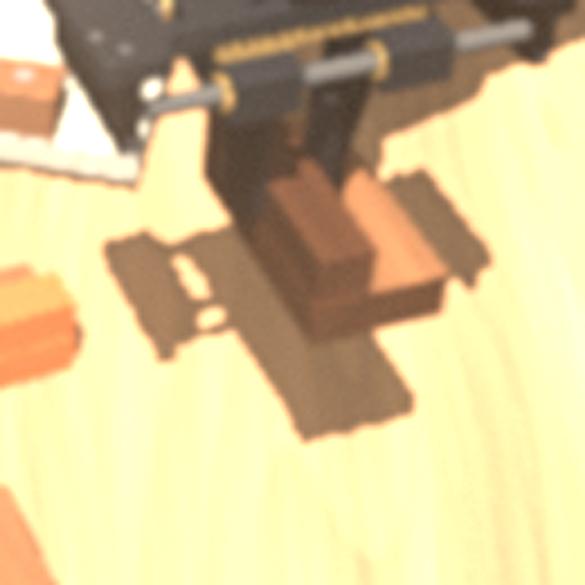

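Lifted level, gripped on the tall half and weighing about 2 N. Next I'll turn it and carry it to the jig.

Request:
arm_command([
  [0,0,0.143,0,0,0,1],
  [0,0,0.143,0,0,0,1],
  [0,0,0.143,0,0,0,1],
  [0,0,0.143,0,0,0,1],
  [0,0,0,-0.543,0.386,0,1],
  [0,0,0,-0.543,0.386,0,1],
  [0,0,0,-0.543,0.386,0,1],
  [0,0,0,-0.543,0.386,0,1],
  [0,0,0,-0.543,0.386,0,1],
  [0,0,0,-0.543,0.386,0,1],
  [0,0,0,-0.543,0.386,0,1],
  [0,0,0,-0.543,0.386,0,1],
  [0,0,0,-0.543,0.386,0,1],
  [0,0,0,-0.543,0.386,0,1],
  [0,0,0,0,0,0.6,1],
  [0,0,0,0,0,0.6,1],
  [0,0,0,0,0,0.4,1],
  [0,0,0,0,0,0,1],
])

```text
time_s: 10.1
tcp_pos: [586.3, -139.1, 69.1]
tool_rot: [-179.7, -0.0, 78.2]
force: [0.6, 1.0, -2.3]
width: 23.7
grip_force: 35.0
```

```bash
python3 - <<'E'
from h import *
st(); t=shot('top','top4')['pixels'];s=shot('side','side4')['pixels']
a=cv2.resize(t[160:290,290:430],None,fx=3,fy=3,interpolation=cv2.INTER_CUBIC);b=cv2.resize(s[100:230,220:350],None,fx=3,fy=3,interpolation=cv2.INTER_CUBIC)
cv2.imwrite('pics/c6.png',np.clip(np.hstack([a,b[:, :380]])[:,:800].astype(float)*1.6,0,255).astype('uint8'))
E
```

```text
{'time_s': 10.1, 'tcp_pos': [586.26, -139.14, 69.07], 'tool_rot': [-179.72, -0.02, 78.22], 'force': [0.57, 0.95, -2.33], 'moment': [-0.08, -0.11, 0.02], 'width': 23.7, 'grip_force': 35.0} jig [16.7 35.5]
```

View pics/c6.png

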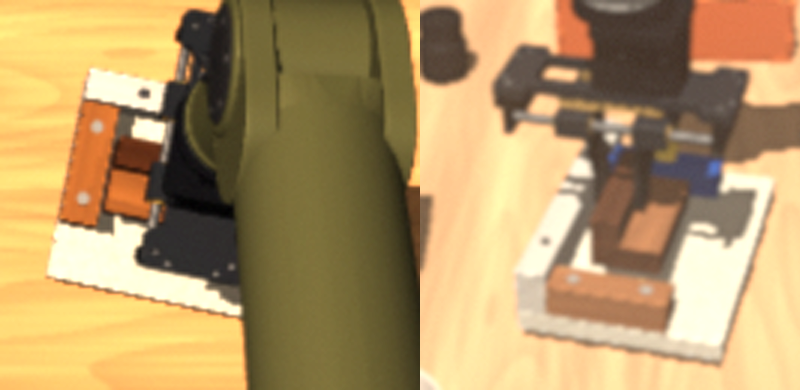

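```bash
python3 - <<'E'
from h import *
c=dict(np.load('pics/top4.npz'))
for n,u,v,z in[('tread left front',105,212,84.3),('tall left front',116,168,107.3),('tall left back',119,140,107.3),('endblk',98.5,212,60),('endblk2',116,108,60)]:
    print(n,np.round(w2j(atz(c,290+u/3,160+v/3,z)),1))
E
```

```text
tread left front [-30.1  91.5]
tall left front [ 2.5 91.5]
tall left back [24.6 93.2]
endblk [-28.1  94.4]
endblk2 [58.4 96.3]
```

Request:
arm_command([
  [0,0,0,-0.06,0,0.2,1],
  [0,0,0,0,0,0.2,1],
  [0,0,0,0,0,0.12,1],
  [0,0,0,0,0,0.04,1],
  [0,0,0,0,0,0.04,1],
  [0,0,0,0,0,0,1],
])

```text
time_s: 10.95
tcp_pos: [587.6, -142.5, 41.6]
tool_rot: [180.0, 0.0, 78.2]
force: [-0.1, -0.1, -1.6]
width: 23.6
grip_force: 35.0
```

Request:
arm_command([
  [0,0,0,0,0,0.02,1],
  [0,0,0,0,0,0.02,1],
  [0,0,0,0,0,0,1],
])

```text
time_s: 11.32
tcp_pos: [587.5, -142.6, 39.5]
tool_rot: [-180.0, 0.0, 78.2]
force: [0.3, -0.7, -1.1]
width: 23.6
grip_force: 35.0
```

Request:
arm_command([
  [0,0,0,0,0,0.02,1],
  [0,0,0,0,0,0.02,1],
  [0,0,0,0,0,0.02,1],
  [0,0,0,0,0,0,1],
])

```text
time_s: 11.82
tcp_pos: [587.5, -142.6, 36.9]
tool_rot: [180.0, 0.0, 78.2]
force: [-1.4, 0.4, 0.7]
width: 23.8
grip_force: 35.0
```

Request:
arm_command([
  [0,0,0,0,0,0.01,1],
  [0,0,0,0,0,0,0.35],
  [0,0,0,0,0,0,0.2],
  [0,0,0,0,0,0,0.15],
  [0,0,0,0,0,0,0.15],
  [0,0,0,0,0,0,0.15],
])

```text
time_s: 12.58
tcp_pos: [587.5, -142.5, 35.9]
tool_rot: [-180.0, 0.0, 78.2]
force: [-0.2, 0.0, 0.3]
width: 36.9
grip_force: 0.0
```

Request:
arm_command([
  [0,0,0,0,0,-0.2,0.15],
  [0,0,0,0,0,-0.4,0.15],
  [0,0,0,0,0,-0.6,0.15],
  [0,0,0,0,0,-0.6,0.15],
  [0,0,0,0,0,-0.4,0.15],
  [0,0,0,0,0,0,1],
  [0,0,0,0,0,0,1],
  [0,0,0,0,0,0,1],
])

```text
time_s: 13.58
tcp_pos: [586.6, -142.4, 144.6]
tool_rot: [-179.9, -0.0, 78.2]
force: [-0.5, -0.7, -0.5]
width: 14.8
grip_force: 0.0
```

```bash
python3 - <<'E'
from h import *
st()
E
```

```text
{'time_s': 13.58, 'tcp_pos': [586.59, -142.4, 144.56], 'tool_rot': [-179.85, -0.01, 78.2], 'force': [-0.51, -0.66, -0.5], 'moment': [-0.01, -0.08, -0.06], 'width': 14.79, 'grip_force': 0.0} jig [17.7 32.3]
```

Request:
arm_command([
  [0,0,0,0,-0.68,0,1],
  [0,0,0,0,-0.69,0,1],
  [0,0,0,0,0,0.7,1],
  [0,0,0,0,0,0.7,1],
  [0,0,0,0,0,0.5,1],
  [0,0,0,0,0,0.2,1],
  [0,0,0,0,0,0.06,1],
  [0,0,0,0,0,0,1],
])

```text
time_s: 14.58
tcp_pos: [521.1, -128.6, 38.7]
tool_rot: [179.9, 0.0, 78.2]
force: [-0.2, 0.5, 0.8]
width: 0.5
grip_force: 0.0
```

Request:
arm_command([
  [0,0,0,0,0,0.04,1],
  [0,0,0,0,0,0.04,1],
  [0,0,0,0,0,0.04,1],
  [0,0,0,0,0,0,1],
])

```text
time_s: 15.08
tcp_pos: [520.3, -128.5, 31.9]
tool_rot: [-180.0, 0.0, 78.2]
force: [0.8, 0.1, 0.7]
width: 0.8
grip_force: 0.0
```

Request:
arm_command([
  [0,0,0,0,0,0.03,1],
  [0,0,0,0,0,0.03,1],
  [0,0,0,0,0,0.03,1],
  [0,0,0,0,0,0,1],
])

```text
time_s: 15.58
tcp_pos: [520.3, -128.5, 27.3]
tool_rot: [-180.0, 0.0, 78.2]
force: [-0.2, 0.3, 0.5]
width: 0.1
grip_force: 0.0
```

```bash
python3 - <<'E'
from h import *
st(); s=shot('side','side5')['pixels']; t=shot('top','top5')['pixels']
b=cv2.resize(s[110:220,235:355],None,fx=6.6,fy=5.4,interpolation=cv2.INTER_CUBIC)
cv2.imwrite('pics/c7.png',np.clip(b.astype(float)*1.7,0,255).astype('uint8'))
E
```

```text
{'time_s': 15.58, 'tcp_pos': [520.29, -128.54, 27.33], 'tool_rot': [-179.98, 0.0, 78.2], 'force': [-0.24, 0.29, 0.47], 'moment': [-0.02, -0.11, -0.04], 'width': 0.14, 'grip_force': 0.0} jig [-50.   32.4]
```

View pics/c7.png

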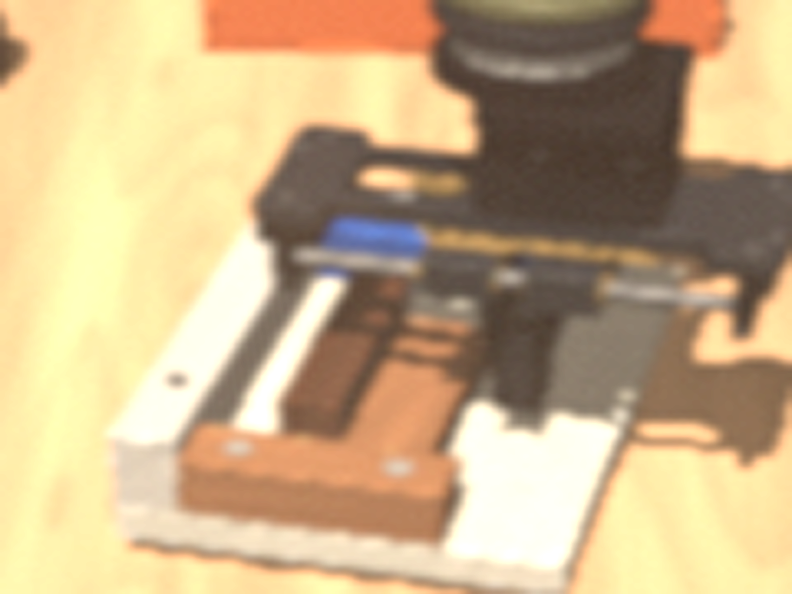

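```bash
python3 - <<'E'
from h import *
s=dict(np.load('pics/side5.npz'))
for z in(27,31,35,40,45): print(z,(proj(s,[[520.3,-128.5,z]])).round(1).tolist())
P=[list(j2w(x,y))+[z] for x,y,z in[(85,125,70),(-85,125,30),(-40,95,60),(60,95,60),(-40,125,60)]]
print(((proj(s,P)-[235,110]+.5)*[6.6,5.4]).round(0).tolist())
E
```

```text
27 [[312.4, 191.1]]
31 [[312.4, 189.8]]
35 [[312.5, 188.6]]
40 [[312.6, 187.0]]
45 [[312.6, 185.4]]
[[98.0, 439.0], [557.0, 569.0], [454.0, 459.0], [190.0, 426.0], [436.0, 499.0]]
```

The picture shows the block flat on the bed beside the end block, about 30 mm short of the fence. The shut fingers stand in front of it, with their tips about 17 mm higher than the reported TCP (which now reads below bed height without any contact). I'll lower further, feeling for contact, then push the block to the fence.

Request:
arm_command([
  [0,0,0,0,0,0.04,1],
  [0,0,0,0,0,0.04,1],
  [0,0,0,0,0,0.04,1],
  [0,0,0,0,0,0,1],
])

```text
time_s: 16.18
tcp_pos: [520.3, -128.5, 21.3]
tool_rot: [-180.0, 0.0, 78.2]
force: [0.5, 1.2, -0.4]
width: 0.6
grip_force: 0.0
```

Request:
arm_command([
  [0,0,0,0.02,0.1,0,1],
  [0,0,0,0.02,0.1,0,1],
  [0,0,0,0,0.1,0,1],
  [0,0,0,0,0.1,0,1],
  [0,0,0,0,0.1,0,1],
  [0,0,0,0,0.06,0,1],
  [0,0,0,0,0,0,1],
])

```text
time_s: 17.05
tcp_pos: [548.8, -132.4, 21.5]
tool_rot: [180.0, -0.0, 78.2]
force: [-0.5, 0.2, -0.1]
width: 0.6
grip_force: 0.0
```

Request:
arm_command([
  [0,0,0,0,0.04,0,1],
  [0,0,0,0,0.04,0,1],
  [0,0,0,0,0.04,0,1],
])

```text
time_s: 17.42
tcp_pos: [554.1, -133.6, 21.5]
tool_rot: [-180.0, 0.0, 78.2]
force: [-1.2, 0.7, 0.4]
width: 0.2
grip_force: 0.6
```

Request:
arm_command([
  [0,0,0,0,0.04,0,1],
  [0,0,0,0,0.04,0,1],
  [0,0,0,0,0.03,0,1],
])

```text
time_s: 17.8
tcp_pos: [559.7, -134.7, 21.5]
tool_rot: [-180.0, 0.0, 78.2]
force: [-1.2, -0.0, 0.1]
width: 0.5
grip_force: 0.6
```

Request:
arm_command([
  [0,0,0,0,0.04,0,1],
  [0,0,0,0,0.04,0,1],
])

```text
time_s: 18.05
tcp_pos: [561.7, -135.1, 21.3]
tool_rot: [-179.8, 0.0, 78.2]
force: [-7.5, 2.5, 5.7]
width: 0.1
grip_force: 4.2
```

Request:
arm_command([
  [0,0,0,0,0.04,0,1],
  [0,0,0,0,0.04,0,1],
])

```text
time_s: 18.3
tcp_pos: [561.6, -135.0, 21.2]
tool_rot: [-179.3, 0.1, 78.2]
force: [-18.0, 4.1, 15.6]
width: 0.4
grip_force: 9.7
```

Request:
arm_command([
  [0,0,0,0,-0.14,0,1],
  [0,0,0,0,-0.2,-0.1,1],
  [0,0,0,0,0,-0.4,1],
  [0,0,0,0,0,-0.6,0.2],
  [0,0,0,0,0,-0.6,0],
  [0,0,0,0,0,-0.5,0],
  [0,0,0,0,0,0,0],
])

```text
time_s: 19.18
tcp_pos: [553.4, -133.3, 135.5]
tool_rot: [179.6, 0.0, 78.2]
force: [-1.0, 0.2, -0.6]
width: 32.2
grip_force: 0.0
```

```bash
python3 - <<'E'
from h import *
st(); t=j2w(10,-89.8); plan([[t[0],t[1],130],[t[0],t[1],55]],step=40)
E
```

```text
{'time_s': 19.18, 'tcp_pos': [553.38, -133.31, 135.46], 'tool_rot': [179.58, 0.04, 78.2], 'force': [-1.03, 0.17, -0.59], 'moment': [-0.04, -0.07, 0.02], 'width': 32.15, 'grip_force': 0.0} jig [-16.7  34.5]
to [ 554.1 -260.4  130. ] 4 rows of [-0.621  0.134  0.027]
to [ 554.1 -260.4   55. ] 2 rows of [ 0.   -0.    0.75]
```

Request:
arm_command([
  [0,0,0,-0.62,0.134,0.03,0],
  [0,0,0,-0.62,0.134,0.03,0],
  [0,0,0,-0.62,0.134,0.03,0],
  [0,0,0,-0.62,0.134,0.03,0],
  [0,0,0,0,0,0,0],
])

```text
time_s: 19.8
tcp_pos: [550.3, -263.4, 124.7]
tool_rot: [-179.9, 0.1, 77.9]
force: [-0.5, 0.1, -0.6]
width: 43.4
grip_force: 0.0
```

```bash
python3 - <<'E'
from h import *
st(); c=shot('top','top6'); t=c['pixels']; s=shot('side','side6')['pixels']
a=cv2.resize(t[170:290,300:420],None,fx=3.3,fy=3.3,interpolation=cv2.INTER_CUBIC)
b=cv2.resize(s[100:220,230:350],None,fx=3.3,fy=3.3,interpolation=cv2.INTER_CUBIC)
cv2.imwrite('pics/c8.png',np.clip(np.hstack([a,b]).astype(float)*1.7,0,255).astype('uint8'))
E
```

```text
{'time_s': 19.8, 'tcp_pos': [550.32, -263.36, 124.65], 'tool_rot': [-179.94, 0.07, 77.9], 'force': [-0.53, 0.08, -0.62], 'moment': [0.05, -0.07, -0.02], 'width': 43.45, 'grip_force': 0.0} jig [  6.9 -93.5]
```

View pics/c8.png

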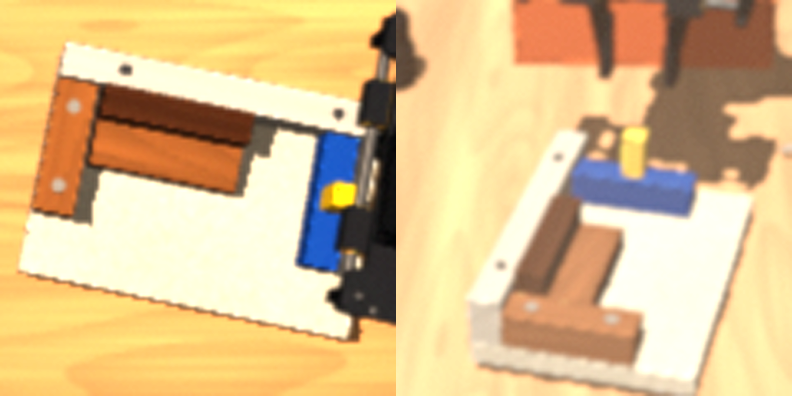

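The view shows the block flush along the fence at (crop 175,115), a few mm from the end block, and the stop still open. I'll pin down the post's position before gripping it.

```bash
python3 - <<'E'
from h import *
c=dict(np.load('pics/top0.npz')); print(np.round(w2j(atz(c,404.7,228.9,98)),1))
for x,y in[(10,-89.8),(19,-98.8),(1,-98.8),(19,-80.8),(1,-80.8)]: print((proj(c,[list(j2w(x,y))+[98]])[0]-[300,178]+.5)*6)
s=dict(np.load('pics/side6.npz')); print(((proj(s,[list(j2w(10,-89.8))+[98],list(j2w(6.9,-93.5))+[124.7+17]])-[230,100]+.5)*3.3).round()+[396,0])
plan([list(j2w(10,-90))+[80]],step=40)
E
```

```text
[  9.7 -89.4]
[632.21499292 307.79729615]
[658.66027635 289.92134945]
[651.2750418  334.90965165]
[613.20551616 280.75687799]
[605.71986893 325.70693305]
[[631. 134.]
 [637.  84.]]
to [ 554.1 -260.6   80. ] 2 rows of [-0.008  0.029  0.451]
```

Request:
arm_command([
  [0,0,0,0,0,0.45,0],
  [0,0,0,0,0,0,0],
  [0,0,0,0,0,0,0],
])

```text
time_s: 20.27
tcp_pos: [552.1, -258.8, 103.7]
tool_rot: [180.0, -0.0, 78.3]
force: [0.3, 0.1, -0.1]
width: 43.3
grip_force: 0.0
```

```bash
python3 - <<'E'
from h import *
st();plan([list(j2w(10,-90))+[80]],step=40)
E
```

```text
{'time_s': 20.27, 'tcp_pos': [552.11, -258.76, 103.65], 'tool_rot': [179.97, -0.01, 78.28], 'force': [0.28, 0.14, -0.11], 'moment': [-0.06, -0.1, 0.03], 'width': 43.3, 'grip_force': 0.0} jig [  7.7 -88.6]
to [ 554.1 -260.6   80. ] 1 rows of [-0.028  0.046  0.473]
```

Request:
arm_command([
  [0,0,0,-0.03,0.045,0.4,0],
  [0,0,0,0,0,0.3,0],
  [0,0,0,0,0,0.2,0],
  [0,0,0,0,0,0.16,0],
  [0,0,0,0,0,0,0],
])

```text
time_s: 20.9
tcp_pos: [553.0, -261.4, 49.2]
tool_rot: [-179.9, -0.0, 78.2]
force: [0.1, 0.5, 1.0]
width: 43.9
grip_force: 0.0
```

Request:
arm_command([
  [0,0,0,0,0,0,0.4],
  [0,0,0,0,0,0,0.6],
  [0,0,0,0,0,0,1],
  [0,0,0,0,0,0,1],
  [0,0,0,0,0,0,1],
], squeeze=20)

```text
time_s: 21.52
tcp_pos: [552.4, -261.5, 50.3]
tool_rot: [-179.9, 0.0, 78.2]
force: [-5.3, 1.7, 5.2]
width: 17.8
grip_force: 20.0
```

Request:
arm_command([
  [0,0,0,0.1,0,0,1],
  [0,0,0,0.12,0,0,1],
  [0,0,0,0.12,0,0,1],
  [0,0,0,0.12,0,0,1],
  [0,0,0,0.12,0,0,1],
  [0,0,0,0.12,0,0,1],
  [0,0,0,0.12,0,0,1],
  [0,0,0,0.12,0,0,1],
  [0,0,0,0.1,0,0,1],
  [0,0,0,0,0,0,1],
])

```text
time_s: 22.78
tcp_pos: [563.0, -211.6, 50.3]
tool_rot: [-179.9, 0.1, 78.2]
force: [-4.6, -0.5, 5.5]
width: 17.9
grip_force: 20.0
```

Request:
arm_command([
  [0,0,0,0.06,0,0,1],
  [0,0,0,0.06,0,0,1],
  [0,0,0,0,0,0,1],
])

```text
time_s: 23.15
tcp_pos: [564.2, -206.1, 50.3]
tool_rot: [-179.9, 0.1, 78.1]
force: [-5.3, -1.0, 5.5]
width: 18.1
grip_force: 20.0
```

```bash
python3 - <<'E'
from h import *
st()
E
```

```text
{'time_s': 23.15, 'tcp_pos': [564.21, -206.11, 50.33], 'tool_rot': [-179.91, 0.11, 78.15], 'force': [-5.34, -1.04, 5.46], 'moment': [-0.2, 1.06, -0.03], 'width': 18.06, 'grip_force': 19.99} jig [  8.8 -34.6]
```

Request:
arm_command([
  [0,0,0,0.05,0,0,1],
  [0,0,0,0.05,0,0,1],
  [0,0,0,0.03,0,0,1],
])

```text
time_s: 23.52
tcp_pos: [565.2, -201.5, 50.3]
tool_rot: [-179.9, 0.2, 78.1]
force: [-6.1, -4.5, 4.6]
width: 17.9
grip_force: 20.0
```

Request:
arm_command([
  [0,0,0,0.03,0,0,1],
  [0,0,0,0.03,0,0,1],
])

```text
time_s: 23.78
tcp_pos: [565.2, -201.5, 50.3]
tool_rot: [-179.9, 0.4, 78.0]
force: [-6.2, -9.0, 5.0]
width: 17.7
grip_force: 20.0
```

Request:
arm_command([
  [0,0,0,0.03,0,0,1],
  [0,0,0,0.03,0,0,1],
  [0,0,0,0,0,0,1],
])

```text
time_s: 24.15
tcp_pos: [565.2, -201.5, 50.3]
tool_rot: [-179.9, 0.6, 77.9]
force: [-6.7, -12.4, 4.7]
width: 17.9
grip_force: 20.0
```

Request:
arm_command([
  [0,0,0,-0.07,0,0,1],
  [0,0,0,0,0,0,0.3],
  [0,0,0,0,0,0,0.1],
  [0,0,0,0,0,0,0.1],
  [0,0,0,0,0,-0.3,0.1],
  [0,0,0,0,0,-0.5,0.1],
  [0,0,0,0,0,-0.5,0.5],
  [0,0,0,0,0,-0.2,1],
  [0,0,0,0,0,0,1],
  [0,0,0,0,0,0,1],
  [0,0,0,0,0,0,1],
])

```text
time_s: 25.52
tcp_pos: [566.6, -195.9, 123.9]
tool_rot: [-179.9, -0.0, 78.2]
force: [1.1, -0.5, -0.9]
width: 1.9
grip_force: 0.0
```

```bash
python3 - <<'E'
from h import *
st(); c=shot('top','top7'); s=shot('side','side7')
# stop's yellow post in the side view: pixel centroid vs. prediction for q
for n,c in(('side',s),('top',c)):
    p=c['pixels'].astype(int); m=(p[...,2]>120)&(p[...,1]>100)&(p[...,0]<50)
    v,u=np.nonzero(m); k=(u>220)&(u<430)&(v>100)&(v<280); print(n,k.sum(),u[k].mean() if k.any() else 0,v[k].mean() if k.any() else 0)
    for q in(66,70,74): print(q,proj(c,[list(j2w(10,-97.5+q))+[80]]).round(1))
E
```

```text
{'time_s': 25.52, 'tcp_pos': [566.56, -195.85, 123.92], 'tool_rot': [-179.9, -0.02, 78.2], 'force': [1.13, -0.54, -0.87], 'moment': [-0.06, -0.06, 0.01], 'width': 1.93, 'grip_force': 0.0} jig [  9.  -24.1]
side 0 0 0
66 [[295.5 157.1]]
70 [[295.1 157.9]]
74 [[294.7 158.7]]
top 32 244.65625 214.03125
66 [[378.6 224.7]]
70 [[377.  224.4]]
74 [[375.3 224.1]]
```

Request:
arm_command([
  [0,0,0,0.32,0.045,0,1],
  [0,0,0,0.32,0.045,0,1],
  [0,0,0,0.32,0.045,0,1],
  [0,0,0,0.32,0.045,0,1],
  [0,0,0,0,0,0.4,1],
  [0,0,0,0,0,0.5,1],
  [0,0,0,0,0,0.4,1],
  [0,0,0,0,0,0.2,1],
  [0,0,0,0,0,0,1],
  [0,0,0,0,0,0,1],
])

```text
time_s: 26.88
tcp_pos: [589.8, -135.4, 50.8]
tool_rot: [179.9, 0.0, 78.2]
force: [0.2, 0.6, -0.2]
width: 0.4
grip_force: 0.0
```

```bash
python3 - <<'E'
from h import *
st()
E
```

```text
{'time_s': 26.88, 'tcp_pos': [589.8, -135.43, 50.84], 'tool_rot': [179.92, 0.01, 78.19], 'force': [0.18, 0.56, -0.19], 'moment': [-0.1, -0.09, -0.05], 'width': 0.35, 'grip_force': 0.0} jig [19.4 39.8]
```

Good position. Now I'll feel for the tread.

Request:
arm_command([
  [0,0,0,0,-0.02,0.06,1],
  [0,0,0,0,0,0.06,1],
  [0,0,0,0,0,0.05,1],
  [0,0,0,0,0,0,1],
])

```text
time_s: 27.38
tcp_pos: [587.9, -135.0, 41.3]
tool_rot: [-180.0, 0.0, 78.2]
force: [-0.3, -0.2, -0.1]
width: 0.4
grip_force: 0.0
```

Request:
arm_command([
  [0,0,0,0,0,0.04,1],
  [0,0,0,0,0,0.04,1],
  [0,0,0,0,0,0,1],
])

```text
time_s: 27.75
tcp_pos: [587.9, -135.0, 37.3]
tool_rot: [-180.0, 0.0, 78.2]
force: [0.4, -1.0, -0.1]
width: 0.2
grip_force: 0.0
```

Request:
arm_command([
  [0,0,0,0,0,0.03,1],
  [0,0,0,0,0,0.03,1],
  [0,0,0,0,0,0,1],
])

```text
time_s: 28.12
tcp_pos: [588.0, -135.0, 34.3]
tool_rot: [-180.0, 0.0, 78.2]
force: [-0.1, -0.7, -0.8]
width: 0.4
grip_force: 0.0
```

Request:
arm_command([
  [0,0,0,0,0,0.03,1],
  [0,0,0,0,0,0,1],
])

```text
time_s: 28.38
tcp_pos: [588.0, -135.0, 32.9]
tool_rot: [-180.0, 0.0, 78.2]
force: [-0.3, 0.8, 0.1]
width: 0.3
grip_force: 0.0
```

Request:
arm_command([
  [0,0,0,0,0,0.03,1],
  [0,0,0,0,0,0.03,1],
  [0,0,0,0,0,0,1],
])

```text
time_s: 28.75
tcp_pos: [588.2, -135.1, 30.5]
tool_rot: [180.0, 0.0, 78.2]
force: [-2.2, -0.1, 3.7]
width: 0.1
grip_force: 2.0
```

Request:
arm_command([
  [0,0,0,0,0,-0.03,1],
  [0,0,0,0,0.06,0,1],
  [0,0,0,0,0.04,0,1],
  [0,0,0,0,0,0,1],
])

```text
time_s: 29.25
tcp_pos: [593.2, -136.1, 31.4]
tool_rot: [-180.0, -0.0, 78.2]
force: [-0.3, -0.0, -0.1]
width: 0.4
grip_force: 0.0
```

Request:
arm_command([
  [0,0,0,0,0.03,0,1],
  [0,0,0,0,0.03,0,1],
  [0,0,0,0,0,0,1],
])

```text
time_s: 29.62
tcp_pos: [595.8, -136.6, 31.4]
tool_rot: [-180.0, 0.0, 78.2]
force: [0.2, -0.4, -0.9]
width: 0.6
grip_force: 0.4
```

Request:
arm_command([
  [0,0,0,0,0.03,0.02,1],
  [0,0,0,0,0.02,0.02,1],
  [0,0,0,0,0,0,1],
])

```text
time_s: 30.0
tcp_pos: [595.9, -136.6, 31.0]
tool_rot: [-179.7, 0.1, 78.2]
force: [-11.0, 2.0, 14.7]
width: 0.8
grip_force: 7.2
```

Request:
arm_command([
  [0,0,0,0,0.03,-0.01,1],
  [0,0,0,0,0,0,1],
  [0,0,0,0,0,0,1],
])

```text
time_s: 30.38
tcp_pos: [595.8, -136.7, 31.0]
tool_rot: [-179.5, 0.1, 78.2]
force: [-14.4, 1.9, 15.1]
width: 0.7
grip_force: 8.7
```

Request:
arm_command([
  [0,0,0,0,-0.05,0.02,1],
  [0,0,0,0,0,0,1],
  [0,0,0,0,0,0,1],
])

```text
time_s: 30.75
tcp_pos: [595.8, -136.6, 30.5]
tool_rot: [-179.8, 0.1, 78.2]
force: [-8.7, 2.0, 12.8]
width: 0.6
grip_force: 6.7
```

Request:
arm_command([
  [0,0,0,0,0.02,0.02,1],
  [0,0,0,0,0.02,-0.01,1],
  [0,0,0,0,0,0,1],
  [0,0,0,0,0,0,1],
])

```text
time_s: 31.25
tcp_pos: [595.7, -136.6, 30.5]
tool_rot: [-179.6, 0.1, 78.2]
force: [-15.9, 3.2, 19.9]
width: 0.4
grip_force: 11.1
```

Request:
arm_command([
  [0,0,0,0,0,-0.015,1],
  [0,0,0,0,0,0,1],
  [0,0,0,0,0,0,1],
])

```text
time_s: 31.62
tcp_pos: [595.7, -136.6, 30.5]
tool_rot: [-179.6, 0.1, 78.2]
force: [-14.2, 2.7, 16.5]
width: 0.4
grip_force: 9.3
```

```bash
python3 - <<'E'
from h import *
for n in('top','side'):
    c=shot(n,n+'9'); p=c['pixels'].astype(int); m=(p[...,0]>60)&(p[...,2]<45)&(p[...,0]>2*p[...,2])
    v,u=np.nonzero(m); k=(u>250)&(u<420)&(v>120)&(v<270); print(n,k.sum(),[ (u[k].min(),u[k].max(),v[k].min(),v[k].max()) if k.any() else 0])
    for q in(66,70): print(q,proj(c,[list(j2w(x,y+q))+[z] for x,y,z in[(60,-85,60),(-40,-85,60),(-40,-110,60),(-40,-85,30),(-40,-110,30),(60,-110,60)]]).round(0).tolist())
st()
E
```

```text
top 0 [0]
66 [[375.0, 205.0], [368.0, 245.0], [378.0, 247.0], [366.0, 246.0], [376.0, 248.0], [385.0, 207.0]]
70 [[374.0, 204.0], [367.0, 245.0], [377.0, 247.0], [364.0, 245.0], [374.0, 247.0], [384.0, 206.0]]
side 0 [0]
66 [[276.0, 164.0], [313.0, 169.0], [315.0, 164.0], [313.0, 178.0], [315.0, 173.0], [278.0, 159.0]]
70 [[275.0, 164.0], [313.0, 170.0], [315.0, 164.0], [312.0, 179.0], [314.0, 174.0], [278.0, 159.0]]
{'time_s': 31.72, 'tcp_pos': [595.72, -136.59, 30.5], 'tool_rot': [-179.56, 0.07, 78.2], 'force': [-14.12, 2.1, 16.29], 'moment': [0.5, 2.74, 0.01], 'width': 0.71, 'grip_force': 9.31} jig [25.4 39.9]
```

```bash
python3 - <<'E'
import cv2,numpy as np
for n in('top7','top9','side7','side9'):
    h=cv2.cvtColor(cv2.imread(f'pics/{n}.png'),cv2.COLOR_BGR2HSV)
    m=(abs(h[...,0].astype(int)-113)<10)&(h[...,1]>130)&(h[...,2]>25)
    v,u=np.nonzero(m); k=(u>250)&(u<420)&(v>120)&(v<270)
    print(n,k.sum(),(u[k].min(),u[k].max(),v[k].min(),v[k].max()) if k.any() else 0)
E
```

```text
top7 111 (np.int64(366), np.int64(381), np.int64(212), np.int64(245))
top9 0 0
side7 0 0
side9 0 0
```

```bash
python3 -c "
from bench import order
print(order.job_done())"
```

```text
the job is handed in; nothing more can be done
None
```

The job is handed in after about 32 s on the robot's clock: the dark stepped block lies flat on the bed against the fence. The stop slid until it stalled firmly (about 69 mm by travel), though the arm hid it from both cameras at the end. The last push read about 14 N back and 16 N down when I handed in, and I steered clear of the brush, plain block and tub.

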